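# Press a glued specimen level in the sprung bonding jig

### The job

Take the flat-footed tamper from its stand and press it squarely down on the white specimen disc in the cup of the bonding jig until the sprung plate under the disc bottoms out, level; go gently, feeling for the stop, because the freshly glued disc cracks under more than 25 N. Keep it pressed on the stop for two full seconds so that the glue takes, then let the plate come back up and stand the tamper upright in its stand again. Leave the other things on the table where they are.

Things in the scene. Friction and masses are not known exactly. Their poses are not given: they have to be found in the camera images.
- tamper: Hand tamper, 92 mm tall, 0.2 to 0.4 kg, upright in its stand: flat round steel foot 44 mm across, 14 mm high (lower edge chamfered 1.5 mm), neck 16 mm across, and on top a black square grip 28 x 28 mm, from 48 to 92 mm above the underside. Origin: centre of the foot's underside; z up along the neck; x and y square to the grip's four flat sides.
- tamper_stand: Fixed low round grey stand, 72 mm across and 16 mm high, with a round recess 49 mm across and 6 mm deep that the tamper's foot stands in: the recess floor is 10 mm above the table. Origin: centre of its underside, on the table.
- press_jig: Fixed aluminium jig: slab 100 x 80 x 12 mm (x by y); in its middle an aluminium cup 66 mm across (dark steel band 69 mm) with an upright bore 48 mm across. Origin: centre of the slab's underside, on the table; z up along the bore's axis. The cup is clamped on a column at a height that differs each time and is NOT measured: its rim is 58 to 78 mm above the table, and stays put.
- press_plate (a joint): Travel of the sprung plate in the bore, m: 0 = up, 0.010 = on its stop. On it is the white specimen disc, 34 mm across, its top 5 mm below the rim at 0 and 15 mm below it at 0.010. 6 N starts it down, 12 N brings it to the stop; then a hard cushion, some 10 N per mm. It springs back. More than 25 N between tamper and jig cracks the disc.
- plate_tilt_x (a joint): Tilt of the sprung plate about the jig's x axis, rad, 0 = level. The plate rocks on a soft centre pivot (0.5 N m/rad, to 0.1 rad either way): it follows the foot pressed on it.
- plate_tilt_y (a joint): The same about the jig's y axis.
- marker: Bystander: black marker pen, 133 mm long, 16 mm high, lying between stand and jig. Origin under its middle.
- oil_bottle: Bystander: small brown bottle with black cap, 28 mm across, 56 mm tall. Origin under its middle.
- lens_can: Bystander: round black can, 40 mm across, 68 mm tall. Origin under its middle.
- cover_box: Bystander: small box of cover glasses, 36 x 36 x 18 mm. Origin under its middle.
There are look-alikes about, which are no part of the job. What is shaped like the tamper but orange or turquoise is not meant.

How it is judged:
By the outcome, as a careful person would: the job done as asked, in the order asked, and still so for the second after the job is handed in, with the robot touching nothing.
It also fails if it takes over 67 s, if anything falls off the work surface, if the arm or the gripper's body presses on something with over 40 N, if the wrist force passes 120 N, or if a joint passes its speed limit or range.

### The arm

A 7-joint arm with a two-finger parallel gripper is mounted at the origin on a cart in front of the work surface, level with it; the furniture and walls round the work are solid. World frame = base frame: x ahead of the robot, y to its left, z up, the work surface at z = 0. Lengths are in m, angles in rad, forces in N, time in s.
With the tool pointing down it reaches from about 0.4 to 0.925 m from the base axis. Payload 4.1 kg.
Tool frame: the origin (TCP) lies midway between the tips of the shut fingers; the grasp point (between the pads) lies 19 mm behind it (arm.grasp_offset is the distance from the TCP to the grasp point, in m); z points along the fingers, y is the line along which they close (so a half turn about z gives the same grasp; the last joint's range is limited). The gripper opens to 85 mm and grips with 20 to 120 N. Pads are 22 mm wide; open, the fingers measure 114 mm over their backs; the gripper's body (76 mm by 85 mm) begins 54 mm behind the grasp point. The pads swing forward as they close: fully open they stand 13 mm farther back than shut.
Start: joints at [-1.358, 0.398, 0.045, 1.537, -0.019, 1.207, -0.051], TCP at [0.199, 0.619, 0.231] pointing down, gripper open.
Joint ranges: [-2.82, 2.82], [-0.49, 2.23], [-1.37, 1.46], [0, 2.46], [-1.36, 4.5], [0.23, 2], [-2.94, 2.94]. Speed limits (rad/s): [2.57, 2.57, 3.14, 3.14, 3.14, 3.14, 3.14].

### API

Orientations are given as a 3x3 rotation matrix whose columns are the frame's x, y, z axes.
In Python, from workcell import arm gives the robot as it stands.
- The arm moves only by the tool step_arm, never from a script. Its argument "motion" is a list of rows, each an object of numbers: "rx", "ry", "rz": the turn, a rotation vector about the tool's x, y, z in degrees; "tx", "ty", "tz": the shift along the tool's x, y, z in mm; "grip": the opening, from 0 (shut) to 1 (fully open). A call has 1 to 20 rows; each row shifts and turns the commanded pose from where the row before left it, along the tool's axes as they then stand; what a row does not reach is not made up. A row lasts 1/8 s, in which the tool goes at most 62.5 mm and 10.7 degrees, less where a joint would pass 70% of its speed; a pose out of reach is approached as far as the arm can. A call with a gripper value outside its range is refused whole. The fingers move at their own pace and stop on an object; the grip force is fixed at half the most. Time passes only in rows, so rows that do not move let the fingers close. It gives the time, the measured TCP pose, the force, the opening and the grip force at its end, in the units of the state.
- arm.get_state(): the state, without advancing time (a new reading comes with each control period).
- arm.capture(name): name is "scene" or "side" or "wrist"; returns (picture, depth): 400x640x3 uint8, red, green, blue; 400x640 float32, m along the optical axis (not along the pixel's ray), 0 where there is no reading.
- arm.camera_info(name): a dict with "K" (3x3 intrinsics, pixels), "dist_coeffs" ([k1, k2, p1, p2, k3] as OpenCV has them; the pictures are not rectified), "R" (3x3) and "t" (3): a world point X has camera coordinates R X + t; the wrist camera has in their place "hand_eye" (4x4, takes a point from camera to tool coordinates, whose origin is the TCP and whose axes are the flange's). Camera axes: x right, y down, z forward; pixel columns grow to the right and rows downward; lengths in m; the calibration is good to about 2 mm. A picture is of the moment at which its call begins: read the wrist's pose just before it. camera_info takes no time and is no camera call.
- arm.close_job(): hands the job in; it is judged then, once.
The state is a dict: "time": time; "joint_positions": joint angles; "dq": joint speeds; "effort": joint torques, N m; "ee_pos": TCP position; "eef_rot": TCP orientation; "wrist_force": force on the tool from outside, world axes, zero at the start; "wrist_torque": the same for the moment, N m; "opening": finger opening in m; "grip_force": force on a finger pad.
Only numpy, scipy, OpenCV 4.12 (cv2) and the standard library are available. Lean on these libraries where they do the work, as an engineer would, in place of code of your own. Each camera call takes 0.05 s, during which the arm holds its last target. There are 200 camera calls.

## Working session

There is one attempt and no reset: what is moved stays moved. The work goes in short steps, Python scripts to look and compute and a tool call to move; the robot and the scene stay as the last step left them, time stands still between calls to the robot, and variables do not carry over. Pictures are saved under pics/ and viewed, at most 10 in all, crops included, and the job is handed in when it is done.

Besides the shell and the picture viewer there is one more tool, called after "Request:" by a JSON object that holds its "name" and its "arguments". step_arm: Moves the arm, as the interface text tells. Its arguments: {"type":"object","properties":{"motion":{"type":"array"}},"required":["motion"]}

```bash
mkdir -p pics
cat > h.py <<'E'
import numpy as np,cv2
from workcell import arm
def world(name,img_d,st=None):
    "per-pixel world points"
    ci=arm.camera_info(name);K=np.array(ci["K"]);d=np.array(ci["dist_coeffs"])
    h,w=img_d.shape
    u,v=np.meshgrid(np.arange(w),np.arange(h))
    p=cv2.undistortPoints(np.stack([u,v],-1).reshape(-1,1,2).astype(float),K,d).reshape(h,w,2)
    P=np.dstack([p,np.ones((h,w))])*img_d[...,None]
    if "R" in ci:
        return (P-np.array(ci["t"]).reshape(3))@np.array(ci["R"])
    H=np.array(ci["hand_eye"]);P=P@H[:3,:3].T+H[:3,3]
    return P@np.array(st["eef_rot"]).T+np.array(st["ee_pos"])
def grab(name):
    st=arm.get_state();im,d=arm.capture(name)
    return im,d,world(name,d,st),st
def save(im,fn): cv2.imwrite(fn,cv2.cvtColor(im,cv2.COLOR_RGB2BGR))
E
python3 - <<'E'
from h import *
for n in("scene","side"):
    im,d,W,st=grab(n);save(im,f"pics/{n}0.png");np.savez(f"{n}0.npz",im=im,d=d,W=W)
print({k:np.round(v,3).tolist() for k,v in st.items()})
E
```

```text
{'time': 0.05, 'joint_positions': [-1.358, 0.399, 0.045, 1.538, -0.019, 1.207, -0.051], 'dq': [-0.001, -0.001, 0.001, -0.002, -0.001, 0.0, -0.001], 'effort': [0.003, -47.668, 1.371, -25.523, 0.012, 0.005, -0.0], 'ee_pos': [0.199, 0.618, 0.23], 'eef_rot': [[-0.952, 0.307, -0.0], [0.307, 0.952, -0.002], [-0.0, -0.002, -1.0]], 'wrist_force': [0.838, -0.224, -1.03], 'wrist_torque': [-0.018, 0.007, 0.009], 'grip_force': 0.0, 'opening': 0.086}
```

View pics/scene0.png

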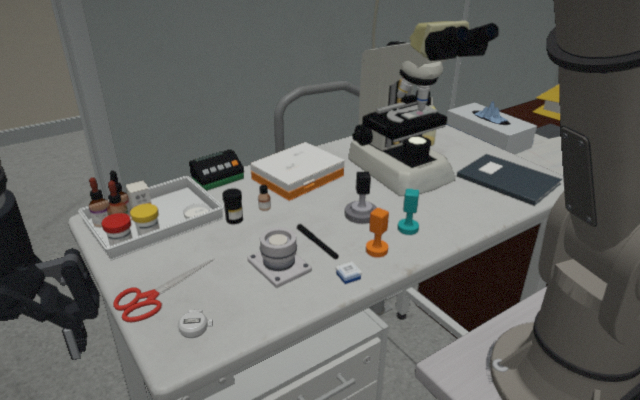

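View pics/side0.png

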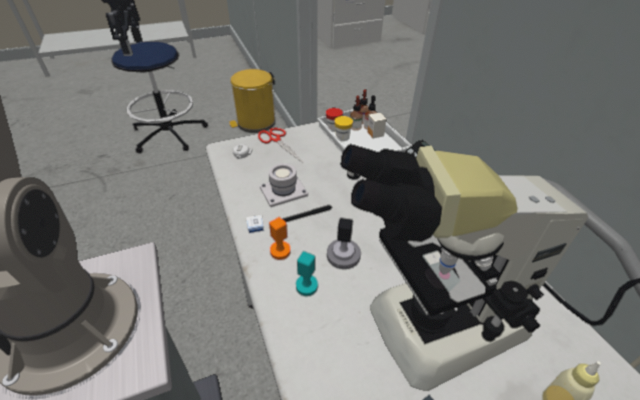

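The scene view shows three tamper-shaped things:
- black grip, grey foot in a grey stand, at scene (362,195) / side (345,240)
- orange one at (378,230) / (280,238)
- turquoise one at (410,212) / (307,272)

By the description, the black one is the tamper. The jig is at scene (279,250) / side (283,183), and the marker lies between them. Next I check the choice in a crop and measure.

Run:
```python
from h import *
S=np.load("scene0.npz");D=np.load("side0.npz")
a=cv2.resize(S["im"][160:290,230:430],(800,520),interpolation=cv2.INTER_CUBIC)
save(a,"pics/crop1.png")
for n,N,boxes in(("scene",S,dict(tamper=(340,165,385,225),jig=(245,225,315,290),orange=(362,205,392,258),marker=(295,222,340,260),turq=(395,188,422,236),can=(222,188,245,224),bottle=(255,183,273,211),cover=(335,260,363,283))),("side",D,dict(tamper=(322,212,365,270),jig=(258,160,310,205),orange=(268,216,292,260),marker=(283,203,333,224),turq=(293,250,320,295)))):
    W=N["W"];
    for k,(x0,y0,x1,y1) in boxes.items():
        P=W[y0:y1,x0:x1].reshape(-1,3);P=P[np.isfinite(P).all(1)]
        Q=P[P[:,2]>.006]
        top=np.percentile(Q[:,2],99);T=Q[Q[:,2]>top-.006]
        print(n,k,"ztab",np.round(np.median(P[P[:,2]<.006][:,2]),4),"top",round(top,4),"topmean",np.round(T.mean(0),4),"range",np.round(np.percentile(Q,[2,98],axis=0),3).tolist())
```

```text
scene tamper ztab 0.0008 top 0.1043 topmean [0.4315 0.042  0.1574] range [[0.38, -0.159, 0.008], [0.677, 0.045, 0.103]]
scene jig ztab 0.0002 top 0.0702 topmean [0.4308 0.2271 0.0888] range [[0.409, 0.115, 0.007], [0.519, 0.251, 0.069]]
scene orange ztab 0.0008 top 0.094 topmean [0.3753 0.0464 0.1062] range [[0.373, -0.044, 0.007], [0.505, 0.05, 0.094]]
scene marker ztab 0.0008 top 0.6065 topmean [-0.2126  0.5842  0.6065] range [[0.415, 0.107, 0.007], [0.54, 0.19, 0.068]]
scene turq ztab 0.0008 top 0.0939 topmean [ 0.4033 -0.0588  0.1007] range [[0.395, -0.188, 0.007], [0.532, -0.052, 0.093]]
scene can ztab 0.001 top 0.0704 topmean [0.6368 0.2145 0.0749] range [[0.629, 0.193, 0.008], [0.666, 0.227, 0.07]]
scene bottle ztab 0.0008 top 0.0584 topmean [0.6304 0.1458 0.0708] range [[0.641, 0.081, 0.008], [0.731, 0.146, 0.058]]
scene cover ztab 0.0002 top 0.0199 topmean [0.359  0.126  0.0214] range [[0.344, 0.105, 0.007], [0.382, 0.141, 0.02]]
side tamper ztab 0.0012 top 0.4688 topmean [ 0.2729 -0.4922  0.6395] range [[0.481, -0.063, 0.008], [0.546, -0.003, 0.104]]
side jig ztab 0.0012 top 0.0703 topmean [0.4527 0.1802 0.09  ] range [[0.412, 0.169, 0.008], [0.507, 0.239, 0.07]]
side orange ztab 0.0014 top 0.0958 topmean [0.3896 0.0054 0.1145] range [[0.375, 0.007, 0.008], [0.44, 0.108, 0.095]]
side marker ztab 0.0012 top 0.6395 topmean [ 0.2729 -0.4922  0.6395] range [[0.405, 0.021, 0.007], [0.544, 0.115, 0.093]]
side turq ztab 0.0011 top 0.1662 topmean [ 0.2729 -0.4922  0.6395] range [[0.397, -0.096, 0.01], [0.435, -0.06, 0.095]]
```

View pics/crop1.png

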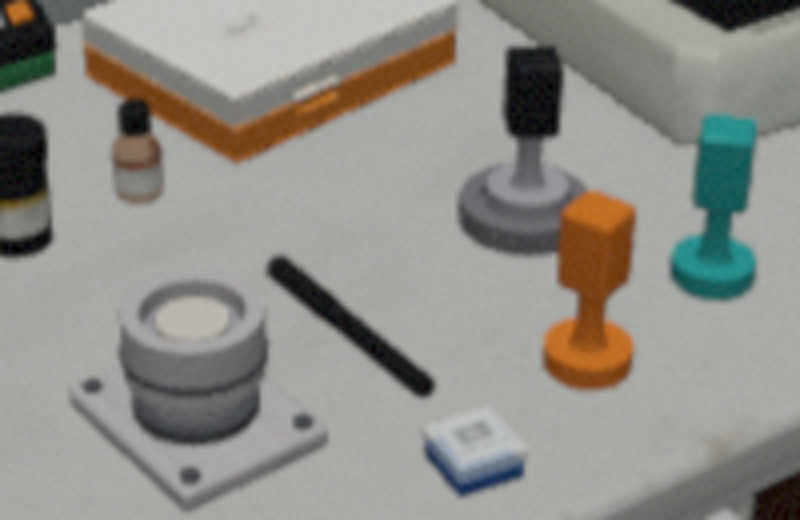

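The crop confirms it: black square grip, steel foot, standing in the grey round stand at crop (530,150). The orange and turquoise ones are decoys. Now I'll fit the positions.

Run:
```python
from h import *
A=[]
for n in("scene","side"):
    W=np.load(n+"0.npz")["W"].reshape(-1,3);A.append(W)
    def sel(c,r,z0,z1):
        m=(np.hypot(W[:,0]-c[0],W[:,1]-c[1])<r)&(W[:,2]>z0)&(W[:,2]<z1);return W[m]
    G=sel((.515,-.033),.045,.06,.12); T=G[G[:,2]>.0985]
    print(n,"grip",len(G),np.percentile(G,[1,99],axis=0).round(4).tolist(),"top",T.mean(0).round(4),cv2.minAreaRect(T[:,:2].astype(np.float32)*1000))
    S=sel((.515,-.033),.06,.012,.02);print(" stand ring",cv2.minEnclosingCircle(S[:,:2].astype(np.float32)*1000))
    J=sel((.46,.203),.06,.05,.09);zr=np.percentile(J[:,2],98);R=J[J[:,2]>zr-.0025]
    print(" rim z",np.median(R[:,2]).round(4),cv2.minEnclosingCircle(R[:,:2].astype(np.float32)*1000))
    D=sel((.46,.203),.013,.03,.09);print(" disc",D.mean(0).round(4),np.median(D[:,2]))
    B=sel((.46,.203),.07,.009,.0145);print(" slab",cv2.minAreaRect(B[:,:2].astype(np.float32)*1000))
```

```text
scene grip 322 [[0.496, -0.0375, 0.0623], [0.5275, -0.0096, 0.1043]] top [ 0.5113 -0.0251  0.1019] ((513.1187133789062, -26.622493743896484), (27.08224868774414, 29.683780670166016), 62.71950149536133)
 stand ring ((514.3645629882812, -28.201330184936523), 38.832733154296875)
 rim z 0.0683 ((458.8667297363281, 211.2913055419922), 33.343284606933594)
 disc [0.4592 0.2035 0.0625] 0.06278625219520005
 slab ((458.3426208496094, 211.13558959960938), (101.31683349609375, 80.9775161743164), 3.256267547607422)
side grip 343 [[0.4976, -0.0461, 0.0634], [0.5288, -0.0137, 0.1045]] top [ 0.5135 -0.0307  0.1024] ((514.4114379882812, -28.912612915039062), (27.323925018310547, 27.468812942504883), 61.212066650390625)
 stand ring ((515.3841552734375, -29.122114181518555), 36.13600158691406)
 rim z 0.0686 ((459.5122985839844, 208.3806915283203), 33.405941009521484)
 disc [0.46   0.2035 0.0635] 0.06345359387829055
 slab ((460.5072937011719, 208.48446655273438), (100.24374389648438, 81.93270874023438), 3.1017158031463623)
```

Request:
{"name": "step_arm", "arguments": {"motion": [{"tx": -34, "ty": -28}, {"tx": -34, "ty": -28}, {"tx": -34, "ty": -28}, {"tx": -34, "ty": -28}, {"tx": -34, "ty": -28}, {"tx": -34, "ty": -28}, {"tx": -34, "ty": -28}, {"tx": -34, "ty": -28}, {"tx": -34, "ty": -28}, {"tx": -34, "ty": -28}, {"tx": -33, "ty": -30}, {"rz": 0}, {"rz": 0}]}}

```text
invalid input
```

Run:
```python
from h import *
im,d,W,st=grab("wrist");save(im,"pics/w1.png");np.savez("w1.npz",im=im,d=d,W=W)
print({k:np.round(st[k],4).tolist() for k in("time","ee_pos","eef_rot","wrist_force","joint_positions")})
W=np.concatenate([np.load(n+"0.npz")["W"].reshape(-1,3) for n in("scene","side")])
m=(np.hypot(W[:,0]-.514,W[:,1]+.029)<.16)&(W[:,2]>.11);print(m.sum(),W[m].min(0) if m.any() else"")
```

```text
{'time': 0.1, 'ee_pos': [0.1992, 0.6181, 0.2304], 'eef_rot': [[-0.9518, 0.3066, -0.0004], [0.3066, 0.9518, -0.0017], [-0.0001, -0.0018, -1.0]], 'wrist_force': [-0.6163, -0.1644, 0.0607], 'joint_positions': [-1.358, 0.3992, 0.045, 1.5377, -0.0187, 1.2069, -0.0507]}
3122 [ 0.42704955 -0.18882855  0.14194426]
```

View pics/w1.png

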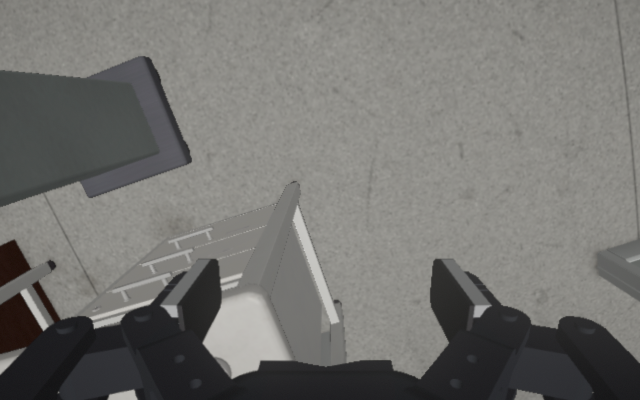

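The wrist view shows the floor and desk corner (move was refused: likely all keys are needed). I'll check the obstacle points and send full rows.

Run:
```python
from h import *
for n in("scene","side"):
    W=np.load(n+"0.npz")["W"].reshape(-1,3)
    for r in(.08,.1,.12,.14,.16):
        m=(np.hypot(W[:,0]-.514,W[:,1]+.029)<r)&(W[:,2]>.11);print(n,r,m.sum(),np.r_[W[m].min(0),W[m].max(0)].round(3) if m.any() else"")
ci=arm.camera_info("wrist");print(np.round(ci["hand_eye"],3),np.round(ci["K"],1))
```

```text
scene 0.08 0 
scene 0.1 124 [ 0.527 -0.127  0.143  0.562 -0.114  0.168]
scene 0.12 373 [ 0.527 -0.147  0.143  0.597 -0.114  0.169]
scene 0.14 936 [ 0.471 -0.169  0.142  0.623 -0.114  0.368]
scene 0.16 1962 [ 0.427 -0.189  0.142  0.639 -0.114  0.392]
side 0.08 0 
side 0.1 51 [ 0.531 -0.127  0.145  0.542 -0.117  0.168]
side 0.12 158 [ 0.529 -0.148  0.143  0.542 -0.117  0.169]
side 0.14 369 [ 0.484 -0.168  0.143  0.561 -0.117  0.37 ]
side 0.16 1160 [ 0.432 -0.189  0.142  0.585 -0.117  0.393]
[[-0.001 -0.963 -0.268  0.069]
 [ 1.    -0.    -0.    -0.002]
 [ 0.    -0.268  0.963 -0.143]
 [ 0.     0.     0.     1.   ]] [[355.4   0.  325.3]
 [  0.  355.4 203.5]
 [  0.    0.    1. ]]
```

Request:
{"name": "step_arm", "arguments": {"motion": [{"rx": 0, "ry": 0, "rz": 0, "tx": -34, "ty": -28, "tz": 0, "grip": 1}, {"rx": 0, "ry": 0, "rz": 0, "tx": -34, "ty": -28, "tz": 0, "grip": 1}, {"rx": 0, "ry": 0, "rz": 0, "tx": -34, "ty": -28, "tz": 0, "grip": 1}, {"rx": 0, "ry": 0, "rz": 0, "tx": -34, "ty": -28, "tz": 0, "grip": 1}, {"rx": 0, "ry": 0, "rz": 0, "tx": -34, "ty": -28, "tz": 0, "grip": 1}, {"rx": 0, "ry": 0, "rz": 0, "tx": -34, "ty": -28, "tz": 0, "grip": 1}, {"rx": 0, "ry": 0, "rz": 0, "tx": -34, "ty": -28, "tz": 0, "grip": 1}, {"rx": 0, "ry": 0, "rz": 0, "tx": -34, "ty": -28, "tz": 0, "grip": 1}, {"rx": 0, "ry": 0, "rz": 0, "tx": -34, "ty": -28, "tz": 0, "grip": 1}, {"rx": 0, "ry": 0, "rz": 0, "tx": -34, "ty": -28, "tz": 0, "grip": 1}, {"rx": 0, "ry": 0, "rz": 0, "tx": -33, "ty": -30, "tz": 0, "grip": 1}, {"rx": 0, "ry": 0, "rz": 0, "tx": 0, "ty": 0, "tz": 0, "grip": 1}, {"rx": 0, "ry": 0, "rz": 0, "tx": 0, "ty": 0, "tz": 0, "grip": 1}]}}

```text
time: 1.78
ee_pos: [0.4589, 0.2097, 0.2311]
eef_rot: [[-0.952, 0.307, -0.001], [0.307, 0.952, 0.0], [0.001, 0.0, -1.0]]
wrist_force: [-0.2, -1.0, -0.2]
opening: 0.0853
grip_force: 0.0
```

```bash
cat >> h.py <<'E'
def near(W,c,r,z0,z1):
    W=W.reshape(-1,3);m=(np.hypot(W[:,0]-c[0],W[:,1]-c[1])<r)&(W[:,2]>z0)&(W[:,2]<z1);return W[m]
def circ(P):
    A=np.c_[2*P[:,:2],np.ones(len(P))];s=np.linalg.lstsq(A,(P[:,:2]**2).sum(1),rcond=None)[0]
    return s[:2].round(4),np.sqrt(s[2]+s[:2]@s[:2]).round(4)
E
python3 - <<'E'
from h import *
im,d,W,st=grab("wrist");save(im,"pics/w2.png")
c=(.459,.210)
print(st["ee_pos"],"table",np.median(near(W,c,.12,-.01,.006)[:,2]))
R=near(W,c,.045,.064,.075);print("rim",len(R),np.median(R[:,2]),cv2.minEnclosingCircle(R[:,:2].astype(np.float32)*1000),R.mean(0),circ(R))
D=near(W,c,.012,.04,.075);print("disc",np.median(D[:,2]))
B=near(W,c,.075,.009,.0145);print("slab",cv2.minAreaRect(B[:,:2].astype(np.float32)*1000))
# white disc by colour
hsv=im.astype(int);k=(hsv.min(2)>150)
print(np.percentile(im,99))
save(im,"pics/w2.png")
E
```

```text
[0.45888998 0.20969326 0.23111008] table 0.0003056769301362783
rim 2040 0.0674510431878715 ((459.04486083984375, 208.92947387695312), 32.84756851196289) [0.45799748 0.20926083 0.06735016] (array([0.4586, 0.2091]), np.float64(0.0282))
disc 0.06268119899635921
slab ((459.0532531738281, 209.06539916992188), (100.28133392333984, 80.08538055419922), 3.666261672973633)
162.0
```

View pics/w2.png

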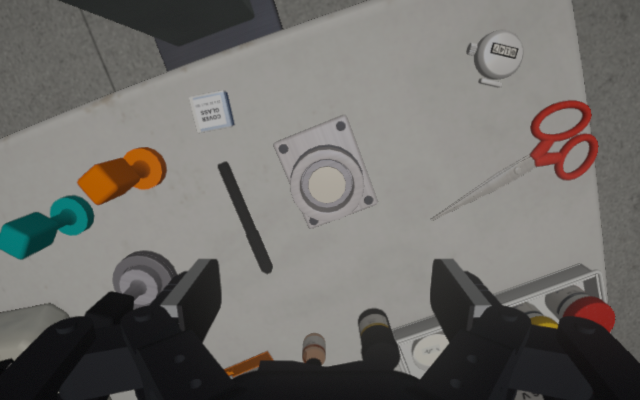

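Request:
{"name": "step_arm", "arguments": {"motion": [{"rx": 0, "ry": 0, "rz": 2, "tx": 25, "ty": -42, "tz": 0, "grip": 1}, {"rx": 0, "ry": 0, "rz": 2, "tx": 25, "ty": -42, "tz": 0, "grip": 1}, {"rx": 0, "ry": 0, "rz": 2, "tx": 25, "ty": -42, "tz": 0, "grip": 1}, {"rx": 0, "ry": 0, "rz": 2, "tx": 25, "ty": -42, "tz": 0, "grip": 1}, {"rx": 0, "ry": 0, "rz": 2, "tx": 25, "ty": -42, "tz": 0, "grip": 1}, {"rx": 0, "ry": 0, "rz": 0, "tx": 0, "ty": 0, "tz": 0, "grip": 1}, {"rx": 0, "ry": 0, "rz": 0, "tx": 0, "ty": 0, "tz": 0, "grip": 1}]}}

```text
time: 2.7
ee_pos: [0.2659, 0.062, 0.2318]
eef_rot: [[-0.885, 0.465, 0.002], [0.465, 0.885, 0.001], [-0.001, 0.002, -1.0]]
wrist_force: [0.2, -0.7, -0.2]
opening: 0.0853
grip_force: 0.0
```

The jig's white disc is at (327,184), ringed by the cup. The wrist camera puts the jig axis at (0.459, 0.209), the rim at z 0.067 and the disc top at 0.0625. I got the tx sign wrong in the last move, with no contact, so I'm correcting it.

Request:
{"name": "step_arm", "arguments": {"motion": [{"rx": 0, "ry": 0, "rz": 0, "tx": -44, "ty": 6, "tz": 0, "grip": 1}, {"rx": 0, "ry": 0, "rz": 0, "tx": -44, "ty": 6, "tz": 0, "grip": 1}, {"rx": 0, "ry": 0, "rz": 0, "tx": -44, "ty": 6, "tz": 0, "grip": 1}, {"rx": 0, "ry": 0, "rz": 0, "tx": -44, "ty": 6, "tz": 0, "grip": 1}, {"rx": 0, "ry": 0, "rz": 0, "tx": -44, "ty": 6, "tz": 0, "grip": 1}, {"rx": 0, "ry": 0, "rz": 0, "tx": -42, "ty": 5, "tz": 0, "grip": 1}, {"rx": 0, "ry": 0, "rz": 0, "tx": 0, "ty": 0, "tz": 0, "grip": 1}, {"rx": 0, "ry": 0, "rz": 0, "tx": 0, "ty": 0, "tz": 0, "grip": 1}]}}

```text
time: 3.7
ee_pos: [0.5134, -0.0297, 0.2305]
eef_rot: [[-0.885, 0.466, -0.002], [0.466, 0.885, -0.001], [0.001, -0.002, -1.0]]
wrist_force: [0.5, 1.1, -0.7]
opening: 0.0851
grip_force: 0.0
```

```bash
cat > tam.py <<'E'
from h import *
im,d,W,st=grab("wrist")
c=(.514,-.029)
p=np.array(st["ee_pos"]);R=np.array(st["eef_rot"]);print(p.round(4),R.round(4).tolist())
G=near(W,c,.04,.098,.11);r=cv2.minAreaRect(G[:,:2].astype(np.float32)*1000);print("grip",len(G),G.mean(0).round(4),r,"ztop",np.median(G[:,2]))
S=near(W,c,.05,.0125,.02);print("stand",len(S),cv2.minEnclosingCircle(S[:,:2].astype(np.float32)*1000))
F=near(W,c,.035,.021,.027);print("foot",len(F),cv2.minEnclosingCircle(F[:,:2].astype(np.float32)*1000) if len(F) else"")
y=np.degrees(np.arctan2(R[1,1],R[0,1]));print("tool y",y)
E
python3 tam.py
```

```text
[ 0.5134 -0.0297  0.2305] [[-0.8847, 0.4662, -0.0019], [0.4662, 0.8847, -0.0013], [0.0011, -0.002, -1.0]]
grip 1160 [ 0.5126 -0.0289  0.1019] ((513.467041015625, -29.209081649780273), (27.771371841430664, 28.158733367919922), 58.284576416015625) ztop 0.1020666961409435
stand 1665 ((514.3326416015625, -29.06674575805664), 35.96901321411133)
foot 614 ((513.44091796875, -29.273319244384766), 22.02138900756836)
tool y 62.21087610585594
```

Request:
{"name": "step_arm", "arguments": {"motion": [{"rx": 0, "ry": 0, "rz": 2.5, "tx": 0, "ty": 0.4, "tz": 18, "grip": 1}, {"rx": 0, "ry": 0, "rz": 0, "tx": 0, "ty": 0, "tz": 18, "grip": 1}, {"rx": 0, "ry": 0, "rz": 0, "tx": 0, "ty": 0, "tz": 18, "grip": 1}, {"rx": 0, "ry": 0, "rz": 0, "tx": 0, "ty": 0, "tz": 18, "grip": 1}, {"rx": 0, "ry": 0, "rz": 0, "tx": 0, "ty": 0, "tz": 18, "grip": 1}, {"rx": 0, "ry": 0, "rz": 0, "tx": 0, "ty": 0, "tz": 18, "grip": 1}, {"rx": 0, "ry": 0, "rz": 0, "tx": 0, "ty": 0, "tz": 18, "grip": 1}, {"rx": 0, "ry": 0, "rz": 0, "tx": 0, "ty": 0, "tz": 18, "grip": 1}, {"rx": 0, "ry": 0, "rz": 0, "tx": 0, "ty": 0, "tz": 14, "grip": 1}, {"rx": 0, "ry": 0, "rz": 0, "tx": 0, "ty": 0, "tz": 8, "grip": 1}, {"rx": 0, "ry": 0, "rz": 0, "tx": 0, "ty": 0, "tz": 0, "grip": 1}, {"rx": 0, "ry": 0, "rz": 0, "tx": 0, "ty": 0, "tz": 0, "grip": 1}]}}

```text
time: 5.25
ee_pos: [0.5141, -0.0302, 0.0657]
eef_rot: [[-0.863, 0.506, 0.001], [0.506, 0.863, 0.0], [-0.001, 0.001, -1.0]]
wrist_force: [-0.1, 0.6, 0.2]
opening: 0.0854
grip_force: 0.0
```

```bash
python3 -c "
from h import *
s=arm.get_state();print({k:np.round(s[k],4).tolist() for k in('ee_pos','eef_rot','wrist_force','wrist_torque')})"
```

```text
{'ee_pos': [0.5141, -0.0302, 0.0657], 'eef_rot': [[-0.8628, 0.5056, 0.0011], [0.5056, 0.8628, 0.0002], [-0.0009, 0.0007, -1.0]], 'wrist_force': [-0.0939, 0.5842, 0.1591], 'wrist_torque': [0.0011, 0.0613, 0.0272]}
```

Request:
{"name": "step_arm", "arguments": {"motion": [{"rx": 0, "ry": 0, "rz": 0, "tx": 1, "ty": 0.5, "tz": 1, "grip": 1}, {"rx": 0, "ry": 0, "rz": 0, "tx": 0, "ty": 0, "tz": 0, "grip": 0.45}, {"rx": 0, "ry": 0, "rz": 0, "tx": 0, "ty": 0, "tz": 0, "grip": 0.38}, {"rx": 0, "ry": 0, "rz": 0, "tx": 0, "ty": 0, "tz": 0, "grip": 0.2}, {"rx": 0, "ry": 0, "rz": 0, "tx": 0, "ty": 0, "tz": 0, "grip": 0}, {"rx": 0, "ry": 0, "rz": 0, "tx": 0, "ty": 0, "tz": 0, "grip": 0}, {"rx": 0, "ry": 0, "rz": 0, "tx": 0, "ty": 0, "tz": 0, "grip": 0}, {"rx": 0, "ry": 0, "rz": 0, "tx": 0, "ty": 0, "tz": 0, "grip": 0}]}}

```text
time: 6.25
ee_pos: [0.5132, -0.029, 0.0645]
eef_rot: [[-0.863, 0.505, 0.0], [0.505, 0.863, 0.0], [-0.0, 0.0, -1.0]]
wrist_force: [0.9, 0.2, 3.1]
opening: 0.0273
grip_force: 60.6
```

```bash
python3 -c "
from h import *
s=arm.get_state();print({k:np.round(s[k],4).tolist() for k in('ee_pos','eef_rot','wrist_force','wrist_torque','grip_force','opening')})"
```

```text
{'ee_pos': [0.5132, -0.029, 0.0645], 'eef_rot': [[-0.8629, 0.5054, 0.0005], [0.5054, 0.8629, 0.0003], [-0.0003, 0.0005, -1.0]], 'wrist_force': [0.8758, 0.2031, 3.0577], 'wrist_torque': [0.14, 0.0498, 0.0171], 'grip_force': 60.5639, 'opening': 0.0273}
```

Request:
{"name": "step_arm", "arguments": {"motion": [{"rx": 0, "ry": 0, "rz": 0, "tx": 0, "ty": 0, "tz": -5, "grip": 0}, {"rx": 0, "ry": 0, "rz": 0, "tx": 0, "ty": 0, "tz": -10, "grip": 0}, {"rx": 0, "ry": 0, "rz": 0, "tx": 0, "ty": 0, "tz": -20, "grip": 0}, {"rx": 0, "ry": 0, "rz": 0, "tx": 0, "ty": 0, "tz": -20, "grip": 0}, {"rx": 0, "ry": 0, "rz": 0, "tx": 0, "ty": 0, "tz": -20, "grip": 0}, {"rx": 0, "ry": 0, "rz": 0, "tx": 0, "ty": 0, "tz": -10, "grip": 0}, {"rx": 0, "ry": 0, "rz": 0, "tx": 17, "ty": 18, "tz": 0, "grip": 0}, {"rx": 0, "ry": 0, "rz": 0, "tx": 17, "ty": 18, "tz": 0, "grip": 0}, {"rx": 0, "ry": 0, "rz": 0, "tx": 17, "ty": 18, "tz": 0, "grip": 0}, {"rx": 0, "ry": 0, "rz": 0, "tx": 17, "ty": 18, "tz": 0, "grip": 0}, {"rx": 0, "ry": 0, "rz": 0, "tx": 17, "ty": 18, "tz": 0, "grip": 0}, {"rx": 0, "ry": 0, "rz": 0, "tx": 17, "ty": 18, "tz": 0, "grip": 0}, {"rx": 0, "ry": 0, "rz": 0, "tx": 17, "ty": 18, "tz": 0, "grip": 0}, {"rx": 0, "ry": 0, "rz": 0, "tx": 17, "ty": 18, "tz": 0, "grip": 0}, {"rx": 0, "ry": 0, "rz": 0, "tx": 17, "ty": 18, "tz": 0, "grip": 0}, {"rx": 0, "ry": 0, "rz": 0, "tx": 14, "ty": 16, "tz": 0, "grip": 0}, {"rx": 0, "ry": 0, "rz": 0, "tx": 0, "ty": 0, "tz": 0, "grip": 0}, {"rx": 0, "ry": 0, "rz": 0, "tx": 0, "ty": 0, "tz": 0, "grip": 0}]}}

```text
time: 8.5
ee_pos: [0.4587, 0.2076, 0.1491]
eef_rot: [[-0.862, 0.506, -0.0], [0.506, 0.862, -0.001], [-0.0, -0.001, -1.0]]
wrist_force: [-0.6, -0.6, -3.6]
opening: 0.0272
grip_force: 59.9
```

Run:
```python
from h import *
print([np.round(arm.get_state()[k],4).tolist() for k in('time','ee_pos','eef_rot','wrist_force','wrist_torque','opening')])
out=[]
for n,b in(("scene",(210,130,350,290)),("side",(220,90,340,215)),("wrist",(200,100,440,400))):
    im,d,W,st=grab(n);x0,y0,x1,y1=b
    out.append(cv2.resize(im[y0:y1,x0:x1],(260,340)))
    P=near(W,(.459,.209),.03,.08,.2)
    T=P[(P[:,2]<.1)];Gr=P[P[:,2]>.13]
    print(n,len(T),"foot",cv2.minEnclosingCircle(T[:,:2].astype(np.float32)*1000) if len(T) else "","zmin",np.percentile(P[:,2],1) if len(P) else"","grip",len(Gr),Gr.mean(0).round(4) if len(Gr) else"")
    R=near(W,(.459,.209),.04,.06,.075);R=R[R[:,2]>.0645]
    if len(R): print("  rim",cv2.minEnclosingCircle(R[:,:2].astype(np.float32)*1000))
save(np.hstack(out),"pics/m1.png")
```

```text
[8.5, [0.4587, 0.2076, 0.1491], [[-0.8624, 0.5062, -0.0005], [0.5062, 0.8624, -0.0011], [-0.0002, -0.0012, -1.0]], [-0.5764, -0.593, -3.5971], [-0.0012, -0.0165, -0.0005], 0.0272]
scene 42 foot ((456.641845703125, 209.9774169921875), 21.389659881591797) zmin 0.09822092623149507 grip 878 [0.4508 0.2125 0.1726]
  rim ((458.6218566894531, 210.56283569335938), 33.603878021240234)
side 18 foot ((460.8555603027344, 202.1187744140625), 21.137788772583008) zmin 0.09772113086106084 grip 251 [0.4591 0.1934 0.1693]
  rim ((461.46539306640625, 207.66661071777344), 33.80845260620117)
wrist 90 foot ((451.2790832519531, 210.82156372070312), 19.999082565307617) zmin 0.1026854501206256 grip 12841 [0.4529 0.2099 0.1815]
  rim ((459.0763854980469, 208.97157287597656), 32.95346450805664)
```

View pics/m1.png

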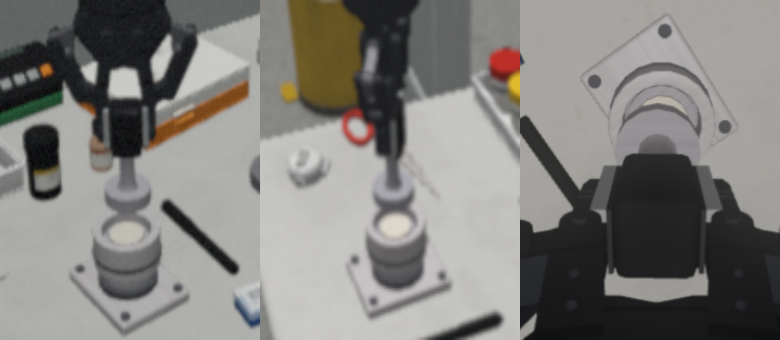

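The picture shows the tamper hanging upright, with its foot just above the cup in both fixed views. I'll check the centring with fixed-radius fits of the foot and cup in the same cameras.

Run:
```python
from h import *
from scipy.optimize import least_squares
def fit(P,r):
    f=lambda c:np.hypot(P[:,0]-c[0],P[:,1]-c[1])-r
    s=least_squares(f,(.459,.208),loss="soft_l1",f_scale=.001);return s.x.round(4),len(P),np.median(abs(f(s.x))).round(4)
for n in("scene","side"):
    Ws=[grab(n)[2] for _ in range(4)];W=np.concatenate([w.reshape(-1,3) for w in Ws])
    print(n,"foot",fit(near(W,(.459,.208),.028,.097,.1065),.022),"cup",fit(near(W,(.459,.209),.038,.052,.064)[lambda:slice(None)] if 0 else (lambda P:P[np.hypot(P[:,0]-.459,P[:,1]-.209)>.0285])(near(W,(.459,.209),.038,.055,.064)),.033),
     "neck",fit(near(W,(.459,.208),.013,.115,.135),.008))
```

```text
scene foot (array([0.4602, 0.2078]), 440, np.float64(0.0006)) cup (array([0.4606, 0.2101]), 603, np.float64(0.0006)) neck (array([0.4607, 0.207 ]), 318, np.float64(0.0007))
side foot (array([0.4605, 0.2088]), 215, np.float64(0.0006)) cup (array([0.461 , 0.2104]), 331, np.float64(0.0006)) neck (array([0.4606, 0.2097]), 179, np.float64(0.0007))
```

Request:
{"name": "step_arm", "arguments": {"motion": [{"rx": 0, "ry": 0, "rz": 0, "tx": 0.6, "ty": 1.7, "tz": 5, "grip": 0}, {"rx": 0, "ry": 0, "rz": 0, "tx": 0, "ty": 0, "tz": 6, "grip": 0}, {"rx": 0, "ry": 0, "rz": 0, "tx": 0, "ty": 0, "tz": 6, "grip": 0}, {"rx": 0, "ry": 0, "rz": 0, "tx": 0, "ty": 0, "tz": 4, "grip": 0}, {"rx": 0, "ry": 0, "rz": 0, "tx": 0, "ty": 0, "tz": 0, "grip": 0}, {"rx": 0, "ry": 0, "rz": 0, "tx": 0, "ty": 0, "tz": 0, "grip": 0}]}}

```text
time: 9.8
ee_pos: [0.4593, 0.2107, 0.1284]
eef_rot: [[-0.863, 0.506, 0.0], [0.506, 0.863, 0.0], [-0.0, 0.0, -1.0]]
wrist_force: [-0.6, -0.4, -4.0]
opening: 0.0276
grip_force: 60.1
```

Request:
{"name": "step_arm", "arguments": {"motion": [{"rx": 0, "ry": 0, "rz": 0, "tx": 0, "ty": 0, "tz": 1.5, "grip": 0}, {"rx": 0, "ry": 0, "rz": 0, "tx": 0, "ty": 0, "tz": 1.5, "grip": 0}, {"rx": 0, "ry": 0, "rz": 0, "tx": 0, "ty": 0, "tz": 1, "grip": 0}, {"rx": 0, "ry": 0, "rz": 0, "tx": 0, "ty": 0, "tz": 0, "grip": 0}]}}

```text
time: 10.3
ee_pos: [0.4591, 0.2106, 0.1242]
eef_rot: [[-0.863, 0.505, -0.0], [0.505, 0.863, -0.0], [0.0, -0.0, -1.0]]
wrist_force: [-0.9, -0.1, -3.2]
opening: 0.0273
grip_force: 60.1
```

```bash
cat > fit.py <<'E'
from h import *
from scipy.optimize import least_squares
def fit(P,r):
    f=lambda c:np.hypot(P[:,0]-c[0],P[:,1]-c[1])-r
    s=least_squares(f,(.459,.208),loss="soft_l1",f_scale=.001);return s.x.round(4),len(P),np.median(abs(f(s.x))).round(4)
print(np.round(arm.get_state()["ee_pos"],4))
for n in("scene","side"):
    W=np.concatenate([grab(n)[2].reshape(-1,3) for _ in range(4)])
    C=near(W,(.459,.209),.038,.055,.064);C=C[np.hypot(C[:,0]-.459,C[:,1]-.209)>.0285]
    print(n,"foot",fit(near(W,(.459,.209),.026,.073,.0815),.022),"cup",fit(C,.033),"neck",fit(near(W,(.459,.209),.013,.09,.11),.008))
print(np.round(arm.get_state()["ee_pos"],4))
E
python3 fit.py
```

```text
[0.4591 0.2106 0.1242]
scene foot (array([0.4604, 0.2105]), 385, np.float64(0.0006)) cup (array([0.4606, 0.21  ]), 586, np.float64(0.0007)) neck (array([0.4609, 0.2096]), 307, np.float64(0.0008))
side foot (array([0.4608, 0.2111]), 219, np.float64(0.0005)) cup (array([0.461 , 0.2104]), 328, np.float64(0.0006)) neck (array([0.4606, 0.2119]), 166, np.float64(0.0007))
[0.4592 0.2106 0.1244]
```

Request:
{"name": "step_arm", "arguments": {"motion": [{"rx": 0, "ry": 0, "rz": 0, "tx": -0.4, "ty": -0.5, "tz": 0, "grip": 0}, {"rx": 0, "ry": 0, "rz": 0, "tx": 0, "ty": 0, "tz": 1, "grip": 0}, {"rx": 0, "ry": 0, "rz": 0, "tx": 0, "ty": 0, "tz": 1, "grip": 0}, {"rx": 0, "ry": 0, "rz": 0, "tx": 0, "ty": 0, "tz": 1, "grip": 0}, {"rx": 0, "ry": 0, "rz": 0, "tx": 0, "ty": 0, "tz": 1, "grip": 0}, {"rx": 0, "ry": 0, "rz": 0, "tx": 0, "ty": 0, "tz": 0, "grip": 0}]}}

```text
time: 11.45
ee_pos: [0.4592, 0.21, 0.1202]
eef_rot: [[-0.863, 0.505, -0.0], [0.505, 0.863, -0.0], [0.0, -0.0, -1.0]]
wrist_force: [-0.7, -0.9, -4.0]
opening: 0.0276
grip_force: 60.1
```

Request:
{"name": "step_arm", "arguments": {"motion": [{"rx": 0, "ry": 0, "rz": 0, "tx": 0, "ty": 0, "tz": 1, "grip": 0}, {"rx": 0, "ry": 0, "rz": 0, "tx": 0, "ty": 0, "tz": 1, "grip": 0}, {"rx": 0, "ry": 0, "rz": 0, "tx": 0, "ty": 0, "tz": 1, "grip": 0}, {"rx": 0, "ry": 0, "rz": 0, "tx": 0, "ty": 0, "tz": 0, "grip": 0}]}}

```text
time: 11.95
ee_pos: [0.4592, 0.21, 0.1172]
eef_rot: [[-0.863, 0.505, -0.0], [0.505, 0.863, -0.0], [0.0, -0.0, -1.0]]
wrist_force: [-0.0, -0.4, -3.0]
opening: 0.0275
grip_force: 60.1
```

Request:
{"name": "step_arm", "arguments": {"motion": [{"rx": 0, "ry": 0, "rz": 0, "tx": 0, "ty": 0, "tz": 1, "grip": 0}, {"rx": 0, "ry": 0, "rz": 0, "tx": 0, "ty": 0, "tz": 1, "grip": 0}, {"rx": 0, "ry": 0, "rz": 0, "tx": 0, "ty": 0, "tz": 0, "grip": 0}]}}

```text
time: 12.32
ee_pos: [0.4594, 0.21, 0.1157]
eef_rot: [[-0.863, 0.506, 0.0], [0.506, 0.863, 0.0], [0.0, 0.0, -1.0]]
wrist_force: [-0.8, -0.2, 3.7]
opening: 0.0276
grip_force: 61.0
```

Request:
{"name": "step_arm", "arguments": {"motion": [{"rx": 0, "ry": 0, "rz": 0, "tx": 0, "ty": 0, "tz": 1, "grip": 0}, {"rx": 0, "ry": 0, "rz": 0, "tx": 0, "ty": 0, "tz": 1, "grip": 0}, {"rx": 0, "ry": 0, "rz": 0, "tx": 0, "ty": 0, "tz": 1, "grip": 0}, {"rx": 0, "ry": 0, "rz": 0, "tx": 0, "ty": 0, "tz": 1, "grip": 0}, {"rx": 0, "ry": 0, "rz": 0, "tx": 0, "ty": 0, "tz": 0, "grip": 0}]}}

```text
time: 12.95
ee_pos: [0.4594, 0.21, 0.1115]
eef_rot: [[-0.863, 0.505, 0.0], [0.505, 0.863, 0.0], [-0.0, 0.0, -1.0]]
wrist_force: [-0.5, -1.4, 5.7]
opening: 0.0277
grip_force: 61.2
```

Request:
{"name": "step_arm", "arguments": {"motion": [{"rx": 0, "ry": 0, "rz": 0, "tx": 0, "ty": 0, "tz": 1, "grip": 0}, {"rx": 0, "ry": 0, "rz": 0, "tx": 0, "ty": 0, "tz": 1, "grip": 0}, {"rx": 0, "ry": 0, "rz": 0, "tx": 0, "ty": 0, "tz": 0, "grip": 0}]}}

```text
time: 13.32
ee_pos: [0.4595, 0.21, 0.1096]
eef_rot: [[-0.863, 0.506, 0.0], [0.506, 0.863, 0.0], [-0.0, 0.0, -1.0]]
wrist_force: [-1.5, -0.4, 6.7]
opening: 0.0273
grip_force: 61.3
```

```bash
python3 -c "
from h import *
s=arm.get_state();print({k:np.round(s[k],4).tolist() for k in('ee_pos','eef_rot','wrist_force','wrist_torque')})"
```

```text
{'ee_pos': [0.4595, 0.21, 0.1096], 'eef_rot': [[-0.8628, 0.5055, 0.0002], [0.5055, 0.8628, 0.0003], [-0.0001, 0.0004, -1.0]], 'wrist_force': [-1.5399, -0.4204, 6.6557], 'wrist_torque': [-0.4059, 0.6181, -0.0412]}
```

Request:
{"name": "step_arm", "arguments": {"motion": [{"rx": 0, "ry": 0, "rz": 0, "tx": 0.2, "ty": -0.3, "tz": 0, "grip": 0}, {"rx": 0, "ry": 0, "rz": 0, "tx": 0, "ty": 0, "tz": 0, "grip": 0}, {"rx": 0, "ry": 0, "rz": 0, "tx": 0, "ty": 0, "tz": 0, "grip": 0}]}}

```text
time: 13.7
ee_pos: [0.4594, 0.21, 0.1098]
eef_rot: [[-0.863, 0.505, 0.001], [0.505, 0.863, 0.001], [-0.0, 0.001, -1.0]]
wrist_force: [-1.5, -0.7, 6.7]
opening: 0.0274
grip_force: 61.4
```

```bash
cat > s.py <<'E'
from h import *
s=arm.get_state();print({k:np.round(s[k],4).tolist() for k in('time','ee_pos','eef_rot','wrist_force','wrist_torque')})
E
python3 s.py
```

```text
{'time': 13.7, 'ee_pos': [0.4594, 0.21, 0.1098], 'eef_rot': [[-0.8628, 0.5055, 0.0009], [0.5055, 0.8628, 0.0006], [-0.0004, 0.001, -1.0]], 'wrist_force': [-1.5202, -0.7182, 6.7084], 'wrist_torque': [-0.3725, 0.5223, 0.0122]}
```

Request:
{"name": "step_arm", "arguments": {"motion": [{"rx": 0, "ry": 0, "rz": 0, "tx": 0.3, "ty": -0.5, "tz": 0, "grip": 0}, {"rx": 0, "ry": 0, "rz": 0, "tx": 0, "ty": 0, "tz": 0, "grip": 0}, {"rx": 0, "ry": 0, "rz": 0, "tx": 0, "ty": 0, "tz": 0, "grip": 0}]}}

```text
time: 14.08
ee_pos: [0.4593, 0.21, 0.1099]
eef_rot: [[-0.863, 0.506, 0.002], [0.506, 0.863, 0.001], [-0.001, 0.002, -1.0]]
wrist_force: [-1.3, -0.5, 6.9]
opening: 0.0276
grip_force: 61.3
```

```bash
python3 s.py; python3 fit.py
```

```text
{'time': 14.075, 'ee_pos': [0.4593, 0.21, 0.1099], 'eef_rot': [[-0.8628, 0.5055, 0.0018], [0.5055, 0.8628, 0.0011], [-0.001, 0.0019, -1.0]], 'wrist_force': [-1.3311, -0.5339, 6.9184], 'wrist_torque': [-0.2523, 0.3707, -0.029]}
[0.4593 0.21   0.1099]
scene foot (array([0.4747, 0.2039]), 164, np.float64(0.0013)) cup (array([0.4608, 0.2101]), 603, np.float64(0.0007)) neck (array([0.4612, 0.2098]), 187, np.float64(0.0007))
side foot (array([0.4636, 0.2252]), 100, np.float64(0.0012)) cup (array([0.4611, 0.2104]), 327, np.float64(0.0006)) neck (array([0.461 , 0.2105]), 80, np.float64(0.0006))
[0.4593 0.21   0.1099]
```

Request:
{"name": "step_arm", "arguments": {"motion": [{"rx": 0, "ry": 0, "rz": 0, "tx": 0, "ty": 0, "tz": 0.7, "grip": 0}, {"rx": 0, "ry": 0, "rz": 0, "tx": 0, "ty": 0, "tz": 0.7, "grip": 0}, {"rx": 0, "ry": 0, "rz": 0, "tx": 0, "ty": 0, "tz": 0.6, "grip": 0}, {"rx": 0, "ry": 0, "rz": 0, "tx": 0, "ty": 0, "tz": 0, "grip": 0}, {"rx": 0, "ry": 0, "rz": 0, "tx": 0, "ty": 0, "tz": 0, "grip": 0}]}}

```text
time: 15.1
ee_pos: [0.4593, 0.21, 0.108]
eef_rot: [[-0.863, 0.506, 0.002], [0.506, 0.863, 0.001], [-0.001, 0.002, -1.0]]
wrist_force: [-1.3, -1.5, 7.9]
opening: 0.0273
grip_force: 61.3
```

```bash
python3 s.py
```

```text
{'time': 15.1, 'ee_pos': [0.4593, 0.21, 0.108], 'eef_rot': [[-0.8628, 0.5055, 0.0017], [0.5055, 0.8628, 0.0011], [-0.0009, 0.0018, -1.0]], 'wrist_force': [-1.3183, -1.4538, 7.8774], 'wrist_torque': [-0.2658, 0.4267, 0.018]}
```

Request:
{"name": "step_arm", "arguments": {"motion": [{"rx": 0, "ry": 0, "rz": 0, "tx": 0, "ty": 0, "tz": 0.5, "grip": 0}, {"rx": 0, "ry": 0, "rz": 0, "tx": 0, "ty": 0, "tz": 0.5, "grip": 0}, {"rx": 0, "ry": 0, "rz": 0, "tx": 0, "ty": 0, "tz": 0, "grip": 0}, {"rx": 0, "ry": 0, "rz": 0, "tx": 0, "ty": 0, "tz": 0, "grip": 0}]}}

```text
time: 15.6
ee_pos: [0.4593, 0.21, 0.1071]
eef_rot: [[-0.863, 0.506, 0.002], [0.506, 0.863, 0.001], [-0.001, 0.002, -1.0]]
wrist_force: [-1.6, -1.0, 8.4]
opening: 0.0272
grip_force: 61.4
```

Request:
{"name": "step_arm", "arguments": {"motion": [{"rx": 0, "ry": 0, "rz": 0, "tx": 0, "ty": 0, "tz": 0.4, "grip": 0}, {"rx": 0, "ry": 0, "rz": 0, "tx": 0, "ty": 0, "tz": 0, "grip": 0}, {"rx": 0, "ry": 0, "rz": 0, "tx": 0, "ty": 0, "tz": 0, "grip": 0}]}}

```text
time: 15.98
ee_pos: [0.4593, 0.21, 0.1068]
eef_rot: [[-0.863, 0.505, 0.002], [0.505, 0.863, 0.001], [-0.001, 0.002, -1.0]]
wrist_force: [-1.5, -0.7, 9.1]
opening: 0.0274
grip_force: 61.5
```

Request:
{"name": "step_arm", "arguments": {"motion": [{"rx": 0, "ry": 0, "rz": 0, "tx": 0, "ty": 0, "tz": 0.4, "grip": 0}, {"rx": 0, "ry": 0, "rz": 0, "tx": 0, "ty": 0, "tz": 0, "grip": 0}, {"rx": 0, "ry": 0, "rz": 0, "tx": 0, "ty": 0, "tz": 0, "grip": 0}]}}

```text
time: 16.35
ee_pos: [0.4593, 0.21, 0.1064]
eef_rot: [[-0.863, 0.506, 0.002], [0.506, 0.863, 0.001], [-0.001, 0.002, -1.0]]
wrist_force: [-3.2, -1.3, 8.4]
opening: 0.0273
grip_force: 61.9
```

```bash
python3 s.py
```

```text
{'time': 16.35, 'ee_pos': [0.4593, 0.21, 0.1064], 'eef_rot': [[-0.8628, 0.5055, 0.0016], [0.5055, 0.8628, 0.0012], [-0.0008, 0.0019, -1.0]], 'wrist_force': [-3.2303, -1.3462, 8.4174], 'wrist_torque': [-0.3735, 0.5329, 0.0145]}
```

Request:
{"name": "step_arm", "arguments": {"motion": [{"rx": 0, "ry": 0, "rz": 0, "tx": 0, "ty": 0, "tz": 0.4, "grip": 0}, {"rx": 0, "ry": 0, "rz": 0, "tx": 0, "ty": 0, "tz": 0, "grip": 0}, {"rx": 0, "ry": 0, "rz": 0, "tx": 0, "ty": 0, "tz": 0, "grip": 0}]}}

```text
time: 16.73
ee_pos: [0.4594, 0.21, 0.1064]
eef_rot: [[-0.863, 0.506, 0.001], [0.506, 0.863, 0.001], [-0.001, 0.002, -1.0]]
wrist_force: [-2.2, -1.2, 10.9]
opening: 0.0273
grip_force: 62.3
```

```bash
python3 s.py
```

```text
{'time': 16.725, 'ee_pos': [0.4594, 0.21, 0.1064], 'eef_rot': [[-0.8628, 0.5056, 0.0015], [0.5056, 0.8628, 0.0014], [-0.0006, 0.002, -1.0]], 'wrist_force': [-2.1982, -1.1657, 10.9433], 'wrist_torque': [-0.4488, 0.779, 0.0145]}
```

The stop is felt: force rises to about 14.5 N while z stays put. A little firmer, then hold.

Request:
{"name": "step_arm", "arguments": {"motion": [{"rx": 0, "ry": 0, "rz": 0, "tx": 0, "ty": 0, "tz": 0.3, "grip": 0}, {"rx": 0, "ry": 0, "rz": 0, "tx": 0, "ty": 0, "tz": 0, "grip": 0}, {"rx": 0, "ry": 0, "rz": 0, "tx": 0, "ty": 0, "tz": 0, "grip": 0}, {"rx": 0, "ry": 0, "rz": 0, "tx": 0, "ty": 0, "tz": 0, "grip": 0}]}}

```text
time: 17.23
ee_pos: [0.4594, 0.21, 0.1064]
eef_rot: [[-0.863, 0.506, 0.001], [0.506, 0.863, 0.002], [-0.0, 0.002, -1.0]]
wrist_force: [-2.9, -2.4, 15.0]
opening: 0.0273
grip_force: 62.5
```

```bash
python3 s.py
```

```text
{'time': 17.225, 'ee_pos': [0.4594, 0.21, 0.1064], 'eef_rot': [[-0.8628, 0.5056, 0.0014], [0.5056, 0.8628, 0.0016], [-0.0004, 0.0021, -1.0]], 'wrist_force': [-2.8645, -2.3898, 15.0193], 'wrist_torque': [-0.506, 0.9514, -0.0097]}
```

Request:
{"name": "step_arm", "arguments": {"motion": [{"rx": 0, "ry": 0, "rz": 0, "tx": 0, "ty": 0, "tz": 0, "grip": 0}, {"rx": 0, "ry": 0, "rz": 0, "tx": 0, "ty": 0, "tz": 0, "grip": 0}, {"rx": 0, "ry": 0, "rz": 0, "tx": 0, "ty": 0, "tz": 0, "grip": 0}, {"rx": 0, "ry": 0, "rz": 0, "tx": 0, "ty": 0, "tz": 0, "grip": 0}, {"rx": 0, "ry": 0, "rz": 0, "tx": 0, "ty": 0, "tz": 0, "grip": 0}, {"rx": 0, "ry": 0, "rz": 0, "tx": 0, "ty": 0, "tz": 0, "grip": 0}, {"rx": 0, "ry": 0, "rz": 0, "tx": 0, "ty": 0, "tz": 0, "grip": 0}, {"rx": 0, "ry": 0, "rz": 0, "tx": 0, "ty": 0, "tz": 0, "grip": 0}]}}

```text
time: 18.23
ee_pos: [0.4595, 0.21, 0.1064]
eef_rot: [[-0.863, 0.506, 0.001], [0.506, 0.863, 0.002], [-0.0, 0.002, -1.0]]
wrist_force: [-3.3, -2.1, 14.3]
opening: 0.0275
grip_force: 62.5
```

```bash
python3 s.py
python3 - <<'E'
from h import *
out=[]
for n,b in(("scene",(230,150,330,290)),("side",(240,90,340,215))):
    im,d,W,st=grab(n);x0,y0,x1,y1=b
    out.append(cv2.resize(im[y0:y1,x0:x1],(380,500),interpolation=cv2.INTER_CUBIC))
save(np.hstack(out),"pics/press.png")
E
```

```text
{'time': 18.225, 'ee_pos': [0.4595, 0.21, 0.1064], 'eef_rot': [[-0.8627, 0.5056, 0.0014], [0.5056, 0.8627, 0.0016], [-0.0004, 0.0021, -1.0]], 'wrist_force': [-3.3446, -2.1176, 14.3468], 'wrist_torque': [-0.4968, 0.9746, 0.0117]}
```

View pics/press.png

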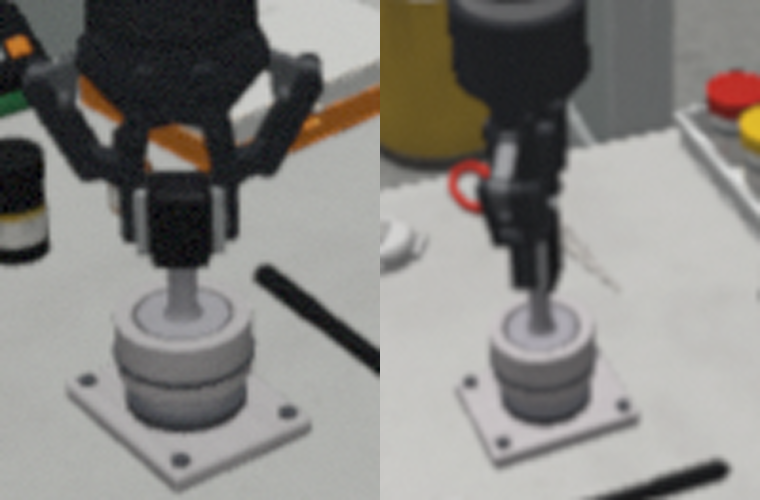

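Request:
{"name": "step_arm", "arguments": {"motion": [{"rx": 0, "ry": 0, "rz": 0, "tx": 0, "ty": 0, "tz": 0, "grip": 0}, {"rx": 0, "ry": 0, "rz": 0, "tx": 0, "ty": 0, "tz": 0, "grip": 0}, {"rx": 0, "ry": 0, "rz": 0, "tx": 0, "ty": 0, "tz": 0, "grip": 0}, {"rx": 0, "ry": 0, "rz": 0, "tx": 0, "ty": 0, "tz": 0, "grip": 0}, {"rx": 0, "ry": 0, "rz": 0, "tx": 0, "ty": 0, "tz": 0, "grip": 0}, {"rx": 0, "ry": 0, "rz": 0, "tx": 0, "ty": 0, "tz": 0, "grip": 0}, {"rx": 0, "ry": 0, "rz": 0, "tx": 0, "ty": 0, "tz": 0, "grip": 0}, {"rx": 0, "ry": 0, "rz": 0, "tx": 0, "ty": 0, "tz": 0, "grip": 0}, {"rx": 0, "ry": 0, "rz": 0, "tx": 0, "ty": 0, "tz": 0, "grip": 0}, {"rx": 0, "ry": 0, "rz": 0, "tx": 0, "ty": 0, "tz": 0, "grip": 0}, {"rx": 0, "ry": 0, "rz": 0, "tx": 0, "ty": 0, "tz": 0, "grip": 0}, {"rx": 0, "ry": 0, "rz": 0, "tx": 0, "ty": 0, "tz": 0, "grip": 0}]}}

```text
time: 19.82
ee_pos: [0.4594, 0.21, 0.1064]
eef_rot: [[-0.863, 0.506, 0.001], [0.506, 0.863, 0.002], [-0.0, 0.002, -1.0]]
wrist_force: [-2.7, -1.4, 14.8]
opening: 0.0275
grip_force: 62.5
```

The views show the foot down in the bore and centred, its top almost flush with the rim, as expected at the stop. It held about 18 N for over 2.5 s. Releasing slowly.

Request:
{"name": "step_arm", "arguments": {"motion": [{"rx": 0, "ry": 0, "rz": 0, "tx": 0, "ty": 0, "tz": -1, "grip": 0}, {"rx": 0, "ry": 0, "rz": 0, "tx": 0, "ty": 0, "tz": -2, "grip": 0}, {"rx": 0, "ry": 0, "rz": 0, "tx": 0, "ty": 0, "tz": -2, "grip": 0}, {"rx": 0, "ry": 0, "rz": 0, "tx": 0, "ty": 0, "tz": -2, "grip": 0}, {"rx": 0, "ry": 0, "rz": 0, "tx": 0, "ty": 0, "tz": -2, "grip": 0}, {"rx": 0, "ry": 0, "rz": 0, "tx": 0, "ty": 0, "tz": -2, "grip": 0}, {"rx": 0, "ry": 0, "rz": 0, "tx": 0, "ty": 0, "tz": -2, "grip": 0}, {"rx": 0, "ry": 0, "rz": 0, "tx": 0, "ty": 0, "tz": -3, "grip": 0}, {"rx": 0, "ry": 0, "rz": 0, "tx": 0, "ty": 0, "tz": -5, "grip": 0}, {"rx": 0, "ry": 0, "rz": 0, "tx": 0, "ty": 0, "tz": -10, "grip": 0}, {"rx": 0, "ry": 0, "rz": 0, "tx": 0, "ty": 0, "tz": -10, "grip": 0}, {"rx": 0, "ry": 0, "rz": 0, "tx": 0, "ty": 0, "tz": -5, "grip": 0}, {"rx": 0, "ry": 0, "rz": 0, "tx": 0, "ty": 0, "tz": 0, "grip": 0}, {"rx": 0, "ry": 0, "rz": 0, "tx": 0, "ty": 0, "tz": 0, "grip": 0}]}}

```text
time: 21.58
ee_pos: [0.4581, 0.2095, 0.1506]
eef_rot: [[-0.863, 0.505, -0.0], [0.505, 0.863, -0.0], [0.0, -0.0, -1.0]]
wrist_force: [0.1, 0.1, -2.2]
opening: 0.0273
grip_force: 60.2
```

```bash
python3 s.py
python3 - <<'E'
from h import *
im,d,W,st=grab("scene");D=near(W,(.459,.209),.016,.03,.08);print("disc",np.median(D[:,2]),len(D))
E
```

```text
{'time': 21.575, 'ee_pos': [0.4581, 0.2095, 0.1506], 'eef_rot': [[-0.8629, 0.5054, -0.0005], [0.5054, 0.8629, -0.0001], [0.0003, -0.0004, -1.0]], 'wrist_force': [0.0765, 0.1055, -2.2158], 'wrist_torque': [-0.0037, -0.0191, 0.0508]}
disc 0.0630835755505333 147
```

Request:
{"name": "step_arm", "arguments": {"motion": [{"rx": 0, "ry": 0, "rz": 0, "tx": -17, "ty": -18, "tz": 0, "grip": 0}, {"rx": 0, "ry": 0, "rz": 0, "tx": -17, "ty": -18, "tz": 0, "grip": 0}, {"rx": 0, "ry": 0, "rz": 0, "tx": -17, "ty": -18, "tz": 0, "grip": 0}, {"rx": 0, "ry": 0, "rz": 0, "tx": -17, "ty": -18, "tz": 0, "grip": 0}, {"rx": 0, "ry": 0, "rz": 0, "tx": -17, "ty": -18, "tz": 0, "grip": 0}, {"rx": 0, "ry": 0, "rz": 0, "tx": -17, "ty": -18, "tz": 0, "grip": 0}, {"rx": 0, "ry": 0, "rz": 0, "tx": -17, "ty": -18, "tz": 0, "grip": 0}, {"rx": 0, "ry": 0, "rz": 0, "tx": -17, "ty": -18, "tz": 0, "grip": 0}, {"rx": 0, "ry": 0, "rz": 0, "tx": -17, "ty": -18, "tz": 0, "grip": 0}, {"rx": 0, "ry": 0, "rz": 0, "tx": -14, "ty": -16, "tz": 0, "grip": 0}, {"rx": 0, "ry": 0, "rz": 0, "tx": 0, "ty": 0, "tz": 0, "grip": 0}, {"rx": 0, "ry": 0, "rz": 0, "tx": 0, "ty": 0, "tz": 0, "grip": 0}, {"rx": 0, "ry": 0, "rz": 0, "tx": 0, "ty": 0, "tz": 0, "grip": 0}, {"rx": 0, "ry": 0, "rz": 0, "tx": 0, "ty": 0, "tz": 0, "grip": 0}]}}

```text
time: 23.38
ee_pos: [0.5125, -0.0275, 0.1507]
eef_rot: [[-0.864, 0.504, -0.0], [0.504, 0.864, 0.0], [0.0, 0.0, -1.0]]
wrist_force: [-0.3, -0.4, -3.3]
opening: 0.0274
grip_force: 60.2
```

```bash
python3 s.py
```

```text
{'time': 23.375, 'ee_pos': [0.5125, -0.0275, 0.1507], 'eef_rot': [[-0.8636, 0.5042, -0.0001], [0.5042, 0.8636, 0.0004], [0.0003, 0.0003, -1.0]], 'wrist_force': [-0.3189, -0.447, -3.3404], 'wrist_torque': [0.0415, 0.0686, -0.0115]}
```

Request:
{"name": "step_arm", "arguments": {"motion": [{"rx": 0, "ry": 0, "rz": 0, "tx": -1.8, "ty": -0.7, "tz": 10, "grip": 0}, {"rx": 0, "ry": 0, "rz": 0, "tx": 0, "ty": 0, "tz": 15, "grip": 0}, {"rx": 0, "ry": 0, "rz": 0, "tx": 0, "ty": 0, "tz": 15, "grip": 0}, {"rx": 0, "ry": 0, "rz": 0, "tx": 0, "ty": 0, "tz": 15, "grip": 0}, {"rx": 0, "ry": 0, "rz": 0, "tx": 0, "ty": 0, "tz": 10, "grip": 0}, {"rx": 0, "ry": 0, "rz": 0, "tx": 0, "ty": 0, "tz": 5, "grip": 0}, {"rx": 0, "ry": 0, "rz": 0, "tx": 0, "ty": 0, "tz": 3, "grip": 0}, {"rx": 0, "ry": 0, "rz": 0, "tx": 0, "ty": 0, "tz": 0, "grip": 0}, {"rx": 0, "ry": 0, "rz": 0, "tx": 0, "ty": 0, "tz": 0, "grip": 0}]}}

```text
time: 24.5
ee_pos: [0.5141, -0.0299, 0.0782]
eef_rot: [[-0.863, 0.505, 0.001], [0.505, 0.863, 0.0], [-0.001, 0.001, -1.0]]
wrist_force: [0.8, -0.1, -2.6]
opening: 0.0277
grip_force: 60.1
```

```bash
python3 - <<'E'
from fit import fit
from h import *
c=(.514,-.029)
for n in("scene","side"):
    W=np.concatenate([grab(n)[2].reshape(-1,3) for _ in range(3)])
    S=near(W,c,.041,.004,.014);S=S[np.hypot(S[:,0]-c[0],S[:,1]-c[1])>.031]
    from scipy.optimize import least_squares
    def f(P,r): return least_squares(lambda q:np.hypot(P[:,0]-q[0],P[:,1]-q[1])-r,c,loss="soft_l1",f_scale=.001).x.round(4),len(P)
    print(n,"foot",f(near(W,c,.026,.021,.029),.022),"stand",f(S,.036))
E
python3 s.py
```

```text
[ 0.5141 -0.0299  0.0782]
scene foot (array([0.459, 0.208]), 0, np.float64(nan)) cup (array([0.4606, 0.21  ]), 579, np.float64(0.0006)) neck (array([0.459, 0.208]), 0, np.float64(nan))
side foot (array([0.459, 0.208]), 0, np.float64(nan)) cup (array([0.461 , 0.2103]), 335, np.float64(0.0006)) neck (array([0.459, 0.208]), 0, np.float64(nan))
[ 0.5138 -0.0299  0.0779]
scene foot (array([ 0.5156, -0.03  ]), 75) stand (array([ 0.5156, -0.028 ]), 303)
side foot (array([ 0.5153, -0.0294]), 50) stand (array([ 0.5162, -0.0275]), 307)
{'time': 25.2, 'ee_pos': [0.5137, -0.0299, 0.0778], 'eef_rot': [[-0.8629, 0.5054, 0.0], [0.5054, 0.8629, 0.0001], [0.0, 0.0001, -1.0]], 'wrist_force': [0.205, -0.2349, -3.9004], 'wrist_torque': [-0.0169, -0.0195, 0.0106]}
  return _methods._mean(a, axis=axis, dtype=dtype,
  ret = ret.dtype.type(ret / rcount)
```

Request:
{"name": "step_arm", "arguments": {"motion": [{"rx": 0, "ry": 0, "rz": 0, "tx": 0.3, "ty": 1.2, "tz": 0, "grip": 0}, {"rx": 0, "ry": 0, "rz": 0, "tx": 0, "ty": 0, "tz": 2, "grip": 0}, {"rx": 0, "ry": 0, "rz": 0, "tx": 0, "ty": 0, "tz": 2, "grip": 0}, {"rx": 0, "ry": 0, "rz": 0, "tx": 0, "ty": 0, "tz": 2, "grip": 0}, {"rx": 0, "ry": 0, "rz": 0, "tx": 0, "ty": 0, "tz": 2, "grip": 0}, {"rx": 0, "ry": 0, "rz": 0, "tx": 0, "ty": 0, "tz": 0, "grip": 0}]}}

```text
time: 25.95
ee_pos: [0.5139, -0.0288, 0.0696]
eef_rot: [[-0.863, 0.506, -0.0], [0.506, 0.863, 0.0], [0.0, -0.0, -1.0]]
wrist_force: [0.3, -1.1, -3.4]
opening: 0.027
grip_force: 60.1
```

Request:
{"name": "step_arm", "arguments": {"motion": [{"rx": 0, "ry": 0, "rz": 0, "tx": 0, "ty": 0, "tz": 1, "grip": 0}, {"rx": 0, "ry": 0, "rz": 0, "tx": 0, "ty": 0, "tz": 1, "grip": 0}, {"rx": 0, "ry": 0, "rz": 0, "tx": 0, "ty": 0, "tz": 1, "grip": 0}, {"rx": 0, "ry": 0, "rz": 0, "tx": 0, "ty": 0, "tz": 0, "grip": 0}, {"rx": 0, "ry": 0, "rz": 0, "tx": 0, "ty": 0, "tz": 0, "grip": 0}]}}

```text
time: 26.58
ee_pos: [0.5141, -0.0288, 0.0668]
eef_rot: [[-0.863, 0.505, 0.0], [0.505, 0.863, 0.0], [-0.0, 0.0, -1.0]]
wrist_force: [0.0, 0.2, -3.0]
opening: 0.0271
grip_force: 60.1
```

Request:
{"name": "step_arm", "arguments": {"motion": [{"rx": 0, "ry": 0, "rz": 0, "tx": 0, "ty": 0, "tz": 1, "grip": 0}, {"rx": 0, "ry": 0, "rz": 0, "tx": 0, "ty": 0, "tz": 1, "grip": 0}, {"rx": 0, "ry": 0, "rz": 0, "tx": 0, "ty": 0, "tz": 0, "grip": 0}, {"rx": 0, "ry": 0, "rz": 0, "tx": 0, "ty": 0, "tz": 0, "grip": 0}]}}

```text
time: 27.08
ee_pos: [0.5141, -0.0287, 0.0648]
eef_rot: [[-0.863, 0.505, -0.0], [0.505, 0.863, 0.0], [0.0, 0.0, -1.0]]
wrist_force: [-0.9, 0.8, -3.2]
opening: 0.0274
grip_force: 60.1
```

Request:
{"name": "step_arm", "arguments": {"motion": [{"rx": 0, "ry": 0, "rz": 0, "tx": 0, "ty": 0, "tz": 0.6, "grip": 0}, {"rx": 0, "ry": 0, "rz": 0, "tx": 0, "ty": 0, "tz": 0, "grip": 0}, {"rx": 0, "ry": 0, "rz": 0, "tx": 0, "ty": 0, "tz": 0, "grip": 0}]}}

```text
time: 27.45
ee_pos: [0.5142, -0.0288, 0.0645]
eef_rot: [[-0.863, 0.505, 0.0], [0.505, 0.863, 0.0], [-0.0, 0.0, -1.0]]
wrist_force: [-1.1, -0.5, 0.9]
opening: 0.0277
grip_force: 60.6
```

Seated: the force has risen and z matches the grasp height. Opening gently, then rising.

Request:
{"name": "step_arm", "arguments": {"motion": [{"rx": 0, "ry": 0, "rz": 0, "tx": 0, "ty": 0, "tz": 0, "grip": 0.4}, {"rx": 0, "ry": 0, "rz": 0, "tx": 0, "ty": 0, "tz": 0, "grip": 0.5}, {"rx": 0, "ry": 0, "rz": 0, "tx": 0, "ty": 0, "tz": 0, "grip": 0.7}, {"rx": 0, "ry": 0, "rz": 0, "tx": 0, "ty": 0, "tz": 0, "grip": 1}, {"rx": 0, "ry": 0, "rz": 0, "tx": 0, "ty": 0, "tz": 0, "grip": 1}, {"rx": 0, "ry": 0, "rz": 0, "tx": 0, "ty": 0, "tz": 0, "grip": 1}, {"rx": 0, "ry": 0, "rz": 0, "tx": 0, "ty": 0, "tz": 0, "grip": 1}, {"rx": 0, "ry": 0, "rz": 0, "tx": 0, "ty": 0, "tz": -10, "grip": 1}, {"rx": 0, "ry": 0, "rz": 0, "tx": 0, "ty": 0, "tz": -20, "grip": 1}, {"rx": 0, "ry": 0, "rz": 0, "tx": 0, "ty": 0, "tz": -30, "grip": 1}, {"rx": 0, "ry": 0, "rz": 0, "tx": 0, "ty": 0, "tz": -30, "grip": 1}, {"rx": 0, "ry": 0, "rz": 0, "tx": 0, "ty": 0, "tz": -30, "grip": 1}, {"rx": 0, "ry": 0, "rz": 0, "tx": 0, "ty": 0, "tz": -30, "grip": 1}, {"rx": 0, "ry": 0, "rz": 0, "tx": 0, "ty": 0, "tz": 0, "grip": 1}, {"rx": 0, "ry": 0, "rz": 0, "tx": 0, "ty": 0, "tz": 0, "grip": 1}]}}

```text
time: 29.32
ee_pos: [0.5135, -0.0287, 0.2139]
eef_rot: [[-0.863, 0.505, -0.001], [0.505, 0.863, 0.0], [0.001, 0.0, -1.0]]
wrist_force: [-0.6, 0.1, -0.4]
opening: 0.0855
grip_force: 0.0
```

```bash
python3 tam.py
python3 - <<'E'
from h import *
im,d,W,st=grab("scene");save(im[120:300,180:440].repeat(3,0).repeat(3,1),"pics/end.png")
D=near(W,(.459,.209),.014,.03,.08);print("disc",np.median(D[:,2]))
E
```

```text
[ 0.5135 -0.0287  0.2139] [[-0.8629, 0.5054, -0.0007], [0.5054, 0.8629, 0.0004], [0.0008, 0.0, -1.0]]
grip 1297 [ 0.5127 -0.0294  0.1018] ((513.2440795898438, -29.69790267944336), (27.959699630737305, 27.04693603515625), 59.41140365600586) ztop 0.1020556503732015
stand 1801 ((514.2654418945312, -29.013715744018555), 35.931636810302734)
foot 684 ((513.719970703125, -29.926809310913086), 21.83907699584961)
tool y 59.639610120699
disc 0.06302903118511004
```

View pics/end.png

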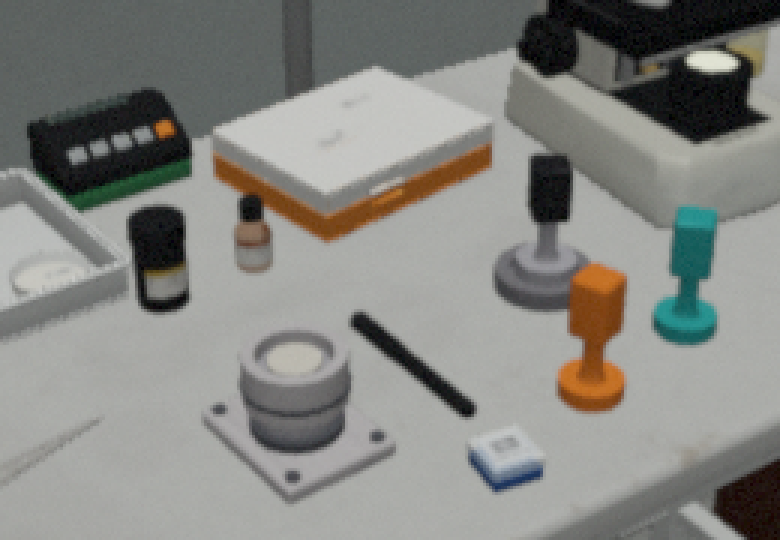

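The final view shows the tamper upright in its stand (545,230), top at z 0.102 as before. The disc is back up and whole (295,358), and nothing else has moved.

```bash
python3 -c "
from workcell import arm
print(arm.close_job())"
```

```text
the job is handed in; nothing more can be done
None
```

The disc was pressed level onto its stop at about 18 N for over 2.5 s and came back up, the tamper is upright in its stand, nothing else moved, and the job was handed in at about 29 s.

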